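# Seat the rooflight ring, then hold the pane case open

## Task

I am about to glaze a model rooflight: take the ring that lies collar up and seat it fully in the round pocket of the plywood jig, collar up, and let go of it. Then tug the lid of the grey pane case by its knob: it may be caught, and if it is, slide the knob to the other end of its track to free it; lift the lid to about 45 degrees, and finish while still holding it open steadily so that I can take out a pane. Leave the other ring and the small things lying around (eraser, tape, wooden block, jar, cutter) where they are.

Things in the scene. Friction and masses are not known exactly. Their poses are not given: they have to be found in the camera images.
- ring_a_center (a point): Centre (16 mm above its underside) of the white rooflight ring lying COLLAR UP: round flange 64 mm across, 6 mm thick, below; on it a round collar 36 mm across; 32 mm high over all, 26 mm bore through, 40 g. Its z axis points from flange to collar. Grip the collar across its sides: its upper 26 mm are clear of the flange. Which ring lies nearer the robot is random.
- ring_b_center (a point): Centre of the second, identical ring that lies COLLAR DOWN (flange on top) on the table: not to be used, leave it there.
- jig_pocket (a point): Centre of the floor of the round pocket in the plywood jig, a fixed block 110 x 120 x 22 mm. The pocket is 69 mm across and 6 mm deep (floor 16 mm above the table, mouth 22 mm). A ring seated collar up has its flange flush with the block's top and its centre 16 mm above this point. Jig and case may stand on either side.
- knob_center (a point): Centre of the steel knob on the grey case's lid, its handle and catch in one: an upright disc 28 mm across, 14 mm thick (along the case's y axis; pinch it across these flat faces from above). The centre is 24 mm above the lid's top, 90 mm above the table when shut. Axes as the case's while shut: x towards the hinge, y along the slide, z up; they tilt with the lid.
- catch (a joint): Slide of the knob along its y axis in its track, m: -0.014 (one end) to +0.014 (other end); starts near -0.014; 2.5 N friction; stays put. One end locks, the other frees; the keeper hidden inside is on either side by chance, so only a tug tells: caught, the lid rises about 2 mm at the knob and stops dead. It is free past mid-track; go to the far end to be safe.
- lid (a joint): Angle of the lid, rad: 0 shut, grows as it opens, stop at 1.3. A spring shuts it: about 3 N at the knob to start lifting it and 5 N at 45 degrees; let go, it falls shut.
- lid_hinge (a point): Middle of the hinge line along the case's y axis, on the far top rim of the grey case (fixed; 180 mm deep, 200 wide, 60 high, plus a 6 mm lid). Shut, the knob's centre is 158 mm in front of this line and 30 mm above it, off its middle by the catch value; opening carries it up and towards the hinge in an arc.
- eraser: White eraser 22 x 45 x 13 mm, origin at its underside. Leave alone.
- tape: Roll of paper tape lying flat, 76 mm across, 22 mm high, origin at its underside. Leave alone.
- block: Small wooden model block 30 x 30 x 18 mm, origin at its underside. Leave alone.
- jar: Closed glass jar 56 mm across, 70 mm high, origin at its underside. Leave alone.
- cutter: Black closed craft cutter 18 x 140 x 10 mm, long along its y axis, origin at its underside. Leave alone.
Mind the look-alikes: they are no part of the job. Leave any purple or yellow look-alike of the part that bears ring_a_center alone.

How it is judged:
By the outcome, as a careful person would: the job done as asked, in the order asked, and still so for the second after the job is handed in, while the arm keeps its last pose, push and grip.
It also fails if it takes over 56 s, if anything falls off the work surface, if the arm or the gripper's body presses on something with over 40 N, if the wrist force passes 120 N, or if a joint passes its speed limit or range.

## Robot

A 6-joint arm with a two-finger parallel gripper is mounted at the origin on the work surface. World frame = base frame: x ahead of the robot, y to its left, z up, the work surface at z = 0. Lengths are in m, angles in rad, forces in N, time in s.
With the tool pointing down it reaches from about 0.35 to 0.8 m from the base axis. Payload 7.3 kg.
Tool frame: the origin (TCP) lies between the finger pads; the fingertips stand 25 mm ahead of it and the grasp point (between the pads) lies 6 mm ahead of it (r.tip_extent is the distance from the TCP to the fingertips, in m); z points along the fingers, y is the direction in which the jaws open and shut (so a half turn about z gives the same grasp; the last joint's range is limited). The gripper opens to 85 mm and grips with 20 to 120 N. Pads are 22 mm wide; open, the fingers measure 114 mm over their backs; the gripper's body (76 mm by 85 mm) begins 54 mm behind the grasp point. The pads swing forward as they close: fully open they stand 13 mm farther back than shut.
Start: joints at [-1.425, 0.342, 1.524, -0, 1.275, -0.146], TCP at [0.151, -0.503, 0.256] pointing down, gripper open.
Joint ranges: [-2.53, 2.53], [-0.77, 2.02], [0.04, 2.7], [-1, 4.14], [0.28, 2.66], [-3.11, 3.11]. Speed limits (rad/s): [2.57, 2.57, 3.14, 3.14, 3.14, 3.14].

## Interface

Orientations are given as a unit quaternion [x, y, z, w].
In Python, from workcell import r, command_gripper, optics gives the robot as it stands. The module is installed in compiled form; this text tells all that it offers. Calls block until the motion is done:
- r.reach(position, orientation): joint-space move of the TCP to a pose.
- r.move_straight(position, orientation=None, speed=0.15, max_force=None): straight line of the TCP; orientation=None keeps the orientation; speed is the mean speed in m/s. With max_force (N) it stops when the force on the tool has changed by that much, and returns True; else False.
- r.movej(angles): joint-space move.
- command_gripper(opening, force=None): finger opening in m; force is the grip in N (None keeps the last); returns when the fingers have stopped.
- r.hold(seconds).
- r.solve_ik(position, orientation): joint angles nearest the present ones, or None.
- r.read_state(): the state.
- optics.get_image(name): name is "side" or "top"; returns (picture, depth): 480x640x3 uint8, red, green, blue; 480x640 float32, m along the optical axis (not along the pixel's ray), 0 where there is no reading.
- optics.camera_model(name): a dict with "K" (3x3 intrinsics, pixels), "k1" (the pictures are not rectified: a ray, as slopes to the right and down, at radius r is drawn at 1 + k1 r^2 times it, then the intrinsics apply), "R" (3x3) and "t" (3): a world point X has camera coordinates R X + t. Camera axes: x right, y down, z forward; pixel columns grow to the right and rows downward; lengths in m; the calibration is good to about 2 mm. A picture is of the moment at which its call begins. camera_model takes no time and is no camera call.
A pose or a line that the arm cannot do raises r.PlanningError and nothing moves.
- r.finish_job(): hands the job in, once; it reports no verdict.
The state is a dict: "time_s": time; "joint_positions": joint angles; "dq": joint speeds; "tau": joint torques, N m; "eef_pos": TCP position; "eef_rot": TCP orientation; "contact_force": force on the tool from outside, world axes, zero at the start; "torque": the same for the moment, N m; "grip_width": finger opening in m.
Only numpy, scipy, OpenCV 4.12 (cv2) and the standard library are available. Lean on these libraries where they do the work, as an engineer would, in place of code of your own. Each camera call takes 0.05 s, during which the arm holds its last target.

## Working session

There is one attempt and no reset: what is moved stays moved. The work goes in short steps, each a Python script; the robot and the scene stay as the last script left them, time stands still between calls to the robot, and variables do not carry over. Pictures are saved under pics/ and viewed, and the job is handed in when it is done.

```bash
mkdir -p pics; ls
python3 - <<'E'
from workcell import r, optics
import cv2, numpy as np
for n in ("top","side"):
    im,d=optics.get_image(n); cv2.imwrite(f"pics/{n}0.png",im[:,:,::-1]); np.savez(f"pics/{n}0.npz",im=im,d=d)
    c=optics.camera_model(n); print(n,c)
s=r.read_state(); print(s)
E
```

```text
pics
top {'K': array([[468.05587303,   0.        , 317.78320023],
       [  0.        , 468.05587303, 245.51753016],
       [  0.        ,   0.        ,   1.        ]]), 'k1': -0.017685365216403674, 'R': array([[ 0.00277608, -0.99996444, -0.00796376],
       [-0.98798098, -0.00151183, -0.1545681 ],
       [ 0.15455056,  0.00829714, -0.98795004]]), 't': array([-0.07525608,  0.5309542 ,  1.19832879])}
side {'K': array([[483.54330861,   0.        , 319.75801875],
       [  0.        , 483.54330861, 233.92693393],
       [  0.        ,   0.        ,   1.        ]]), 'k1': -0.011780209589597922, 'R': array([[-0.84197086, -0.53942994,  0.01002048],
       [-0.31014346,  0.46872394, -0.82710876],
       [ 0.44147039, -0.69950926, -0.56195257]]), 't': array([0.4194266 , 0.26478453, 0.79293847])}
{'time_s': 0.1, 'joint_positions': array([-1.42499102e+00,  3.42645530e-01,  1.52489709e+00, -2.86567305e-05,
        1.27541945e+00, -1.46015993e-01]), 'dq': array([-1.51408156e-03,  2.23286211e-04, -3.77891676e-03, -6.65815385e-04,
        8.84956012e-05, -7.48036219e-04]), 'tau': array([ 2.01200841e-03, -4.34447658e+01, -2.46491754e+01, -1.92436260e-04,
        4.67647420e-03, -1.21527620e-05]), 'eef_pos': array([ 0.15099967, -0.50248284,  0.25570786]), 'eef_rot': array([ 9.89373073e-01,  1.45397567e-01, -1.36328529e-05, -6.84707111e-04]), 'contact_force': array([ 0.48636984,  0.06015655, -0.03731962]), 'torque': array([-0.00399715, -0.07596928,  0.04710644]), 'grip_width': 0.08517037735121744}
```

View pics/top0.png

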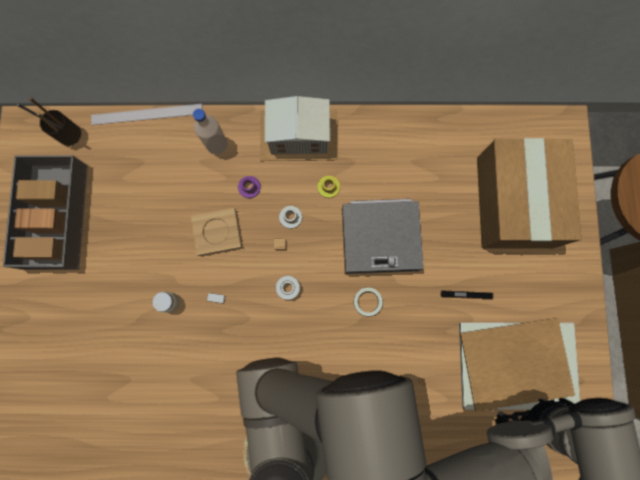

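View pics/side0.png

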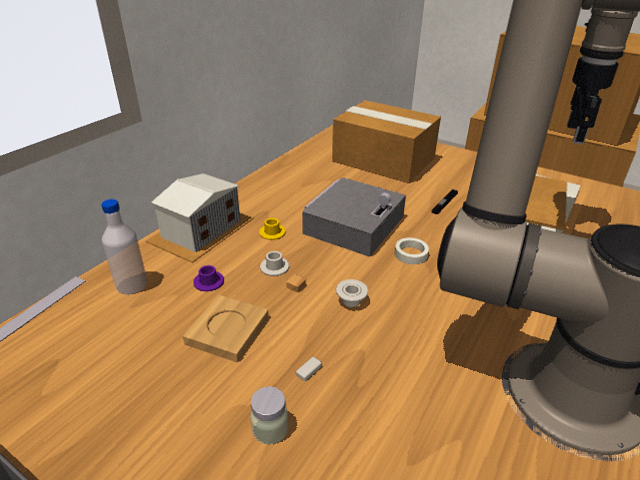

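The white collar-up ring is at top (290,216) / side (274,263), and the collar-down one is at (288,288) / (352,293). The jig is at top (216,231), the case at (383,236) with its knob near (385,261). I'll enlarge these areas.

Run:
```python
import cv2
t=cv2.imread("pics/top0.png"); s=cv2.imread("pics/side0.png")
cv2.imwrite("pics/t_crop.png",cv2.resize(t[170:310,180:440],None,fx=3,fy=3,interpolation=cv2.INTER_CUBIC))
cv2.imwrite("pics/s_crop.png",cv2.resize(s[165:365,175:425],None,fx=3,fy=3,interpolation=cv2.INTER_CUBIC))
```

```text
(no output)
```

View pics/t_crop.png

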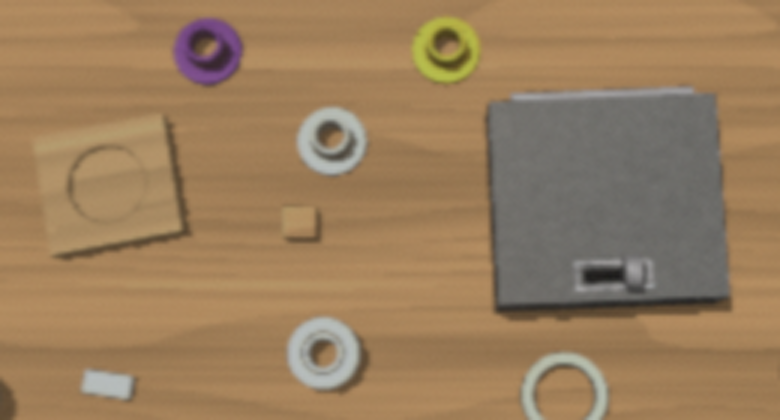

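View pics/s_crop.png

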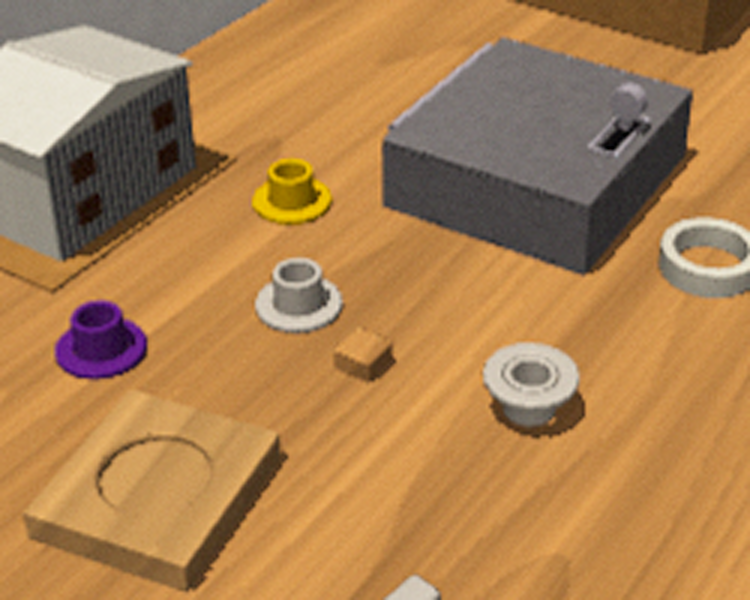

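```bash
cat > h.py <<'E'
import numpy as np, cv2
from workcell import r, command_gripper, optics
def ray(n,uv):
    c=optics.camera_model(n);K=c["K"];uv=np.atleast_2d(np.float64(uv))
    d=(uv-[K[0,2],K[1,2]])/[K[0,0],K[1,1]]
    s=d.copy()
    for _ in range(20): s=d/(1+c["k1"]*(s**2).sum(1,keepdims=True))
    D=np.c_[s,np.ones(len(s))]@c["R"]; o=-c["R"].T@c["t"]
    return o,D
def plane(n,uv,z):
    o,D=ray(n,uv); return o+D*((z-o[2])/D[:,2])[:,None]
def proj(n,X):
    c=optics.camera_model(n);p=np.atleast_2d(X)@c["R"].T+c["t"];s=p[:,:2]/p[:,2:]
    s=s*(1+c["k1"]*(s**2).sum(1,keepdims=True));return s*[c["K"][0,0],c["K"][1,1]]+[c["K"][0,2],c["K"][1,2]]
def cloud(n,d):
    v,u=np.mgrid[0:480,0:640]; o,D=ray(n,np.c_[u.ravel(),v.ravel()])
    return (o+D*d.ravel()[:,None]).reshape(480,640,3)
def down(yaw):  # tool z down, tool y at angle yaw+90 from.. : tool x axis = (cos yaw, sin yaw)
    from scipy.spatial.transform import Rotation as R
    x=np.array([np.cos(yaw),np.sin(yaw),0]);z=np.array([0,0,-1.]);y=np.cross(z,x)
    return R.from_matrix(np.c_[x,y,z]).as_quat()
E
python3 - <<'E'
from h import *
for n,(bx) in {"top":{"a":(265,195,315,240),"b":(265,268,312,308)},"side":{"a":(250,243,298,285),"b":(325,270,380,315)}}.items():
    z=np.load(f"pics/{n}0.npz");im=z["im"];hsv=cv2.cvtColor(im,cv2.COLOR_RGB2HSV);P=cloud(n,z["d"])
    print(n,"table z med",np.median(P[250:330,230:330,2]))
    m=((hsv[...,1]<60)&(hsv[...,2]>90)).astype(np.uint8)
    for k,(x0,y0,x1,y1) in bx.items():
        q=np.zeros_like(m);q[y0:y1,x0:x1]=m[y0:y1,x0:x1]
        cs=cv2.findContours(q,cv2.RETR_EXTERNAL,cv2.CHAIN_APPROX_NONE)[0];c=max(cs,key=cv2.contourArea)
        zz=.006 if k=="a" else .032
        X=plane(n,c[:,0],zz)[:,:2].astype(np.float32)
        print(k,cv2.contourArea(c),cv2.boundingRect(c),"minCircle",cv2.minEnclosingCircle(X),"ell",cv2.fitEllipse(X))
        if k=="a":
            Q=P[q>0]; h=Q[Q[:,2]>.026]; print(" collar depth pts",len(h),h.min(0),h.max(0),h.mean(0))
    # jig and case from depth
    reg=(P[...,0]>.3)&(P[...,0]<.75)&(abs(P[...,1])<.4)
    for nm,lo,hi,ys in (("jig",.013,.03,(.1,.4)),("case",.055,.075,(-.3,.05)),("knob",.075,.12,(-.3,.05))):
        q=(reg&(P[...,2]>lo)&(P[...,2]<hi)&(P[...,1]>ys[0])&(P[...,1]<ys[1])).astype(np.uint8)
        nn,l,st,ce=cv2.connectedComponentsWithStats(q)
        for i in range(1,nn):
            if st[i,4]>15:
                Q=P[l==i]; print(nm,st[i],Q.mean(0).round(4),Q.min(0).round(4),Q.max(0).round(4),cv2.minAreaRect(Q[:,:2].astype(np.float32)))
E
```

```text
top table z med -0.00011191955703060419
a 385.5 (279, 206, 24, 23) minCircle ((0.6168593168258667, 0.001975514693185687), 0.03227059915661812) ell ((0.6166952252388, 0.002277715364471078), (0.061315104365348816, 0.06228030100464821), 136.70675659179688)
 collar depth pts 68 [ 0.33957919 -0.08439339  0.02604031] [0.63338519 0.02028134 1.26535824] [0.60820584 0.00066885 0.06766115]
b 435.0 (276, 276, 24, 24) minCircle ((0.4210939109325409, 0.00548107735812664), 0.03245360776782036) ell ((0.4210377335548401, 0.0054841358214616776), (0.06120159104466438, 0.06285332143306732), 147.43043518066406)
jig [241 178  13   9  30] [0.7114 0.1236 0.0239] [0.6973 0.1037 0.0137] [0.7205 0.1368 0.03  ] ((0.710791826248169, 0.12251325696706772), (0.017517603933811188, 0.03372955694794655), 20.30278968811035)
jig [244 184  11   8  25] [0.6925 0.1107 0.0222] [0.6851 0.1023 0.0142] [0.706  0.1288 0.0296] ((0.6922312378883362, 0.11240644007921219), (0.01128271222114563, 0.0321313701570034), 34.846824645996094)
jig [ 191  208   50   47 1742] [0.5736 0.2047 0.0204] [0.5102 0.1359 0.013 ] [0.6393 0.2721 0.028
[... 2305 characters left out ...]
), (0.044169533997774124, 0.02215532958507538), 83.11979675292969)
jig [251 420  37  22 250] [0.3672 0.3394 0.0216] [0.3532 0.3103 0.0131] [0.3991 0.3516 0.0299] ((0.3710322380065918, 0.3363640308380127), (0.0539514385163784, 0.023005221039056778), 39.70767593383789)
case [ 302  182   97   56 2986] [ 0.5499 -0.2085  0.0676] [ 0.4592 -0.2998  0.055 ] [ 0.6519 -0.1384  0.075 ] ((0.5554254651069641, -0.22058922052383423), (0.19051918387413025, 0.16166523098945618), 1.0103700160980225)
knob [378 192  13  15 127] [ 0.4843 -0.2552  0.0948] [ 0.4717 -0.267   0.0753] [ 0.4995 -0.2497  0.1079] ((0.4855160117149353, -0.25799840688705444), (0.01703674905002117, 0.027749648317694664), 87.27350616455078)
```

Run:
```python
from h import *
for n in ("top","side"):
    z=np.load(f"pics/{n}0.npz");im=z["im"];P=cloud(n,z["d"])
    def near(x,y,R): return np.hypot(P[...,0]-x,P[...,1]-y)<R
    q=near(.617,.002,.03)&(P[...,2]>.026)&(P[...,2]<.04); X=P[q][:,:2].astype(np.float32); print(n,"collar",q.sum(),cv2.minEnclosingCircle(X),P[q].mean(0))
    q=near(.617,.002,.045)&(P[...,2]>.004)&(P[...,2]<.04); X=P[q][:,:2].astype(np.float32); print(n,"flange",q.sum(),cv2.minEnclosingCircle(X))
    # pocket
    q=near(.574,.204,.044)&(P[...,2]>.01)&(P[...,2]<.0195); X=P[q][:,:2].astype(np.float32); print(n,"pocket",q.sum(),cv2.minEnclosingCircle(X),P[q].mean(0))
    # case: lid edges
    q=((P[...,2]>.058)&(P[...,2]<.074)&near(.56,-.222,.16)).astype(np.uint8)
    c=max(cv2.findContours(q,cv2.RETR_EXTERNAL,cv2.CHAIN_APPROX_NONE)[0],key=cv2.contourArea)
    X=plane(n,c[:,0],.066)[:,:2].astype(np.float32); print("lid",cv2.minAreaRect(X)); print(cv2.boxPoints(cv2.minAreaRect(X)))
    g=cv2.cvtColor(im,cv2.COLOR_RGB2GRAY)
    if n=="top":
        e=cv2.Canny(g[210:255,185:245],20,60); cv2.imwrite("pics/jigedge.png",np.hstack([cv2.resize(g[210:255,185:245],None,fx=6,fy=6,interpolation=cv2.INTER_CUBIC),cv2.resize(e,None,fx=6,fy=6,interpolation=0)]))
    q=near(.486,-.257,.03)&(P[...,2]>.072)&(P[...,2]<.11)
    print("knob",cv2.minAreaRect(P[q][:,:2].astype(np.float32)),P[q].min(0),P[q].max(0))
```

```text
top collar 66 ((0.6176225543022156, 0.0033689180854707956), 0.018315162509679794) [0.61649888 0.00289029 0.03124173]
top flange 318 ((0.6170223355293274, 0.00358221516944468), 0.04343730956315994)
top pocket 503 ((0.5739693641662598, 0.20397314429283142), 0.043946314603090286) [0.57443141 0.20577297 0.01579505]
lid ((0.5568974614143372, -0.24100404977798462), (0.1870405226945877, 0.20032285153865814), 2.378473997116089)
[[ 0.45930105 -0.14481004]
 [ 0.46761447 -0.3449603 ]
 [ 0.65449387 -0.33719808]
 [ 0.64618045 -0.1370478 ]]
knob ((0.4824012219905853, -0.2509895861148834), (0.02917596511542797, 0.033191900700330734), 24.12163734436035) [ 0.47300901 -0.27209814  0.07354411] [ 0.49868953 -0.23120919  0.10521143]
side collar 134 ((0.6165629029273987, 0.00129988684784621), 0.02051534876227379) [0.61524343 0.00290675 0.03156175]
side flange 535 ((0.6155914664268494, 0.00214332714676857), 0.043701134622097015)
side pocket 695 ((0.5765953063964844, 0.2003953903913498), 0.03415882959961891) [0.57627244 0.20090127 0.01768828]
lid ((0.5546868443489075, -0.23932594060897827), (0.19341245293617249, 0.21816404163837433), 2.586078405380249)
[[ 0.4531573  -0.13471842]
 [ 0.4630009  -0.3526603 ]
 [ 0.6562164  -0.34393346]
 [ 0.6463728  -0.12599158]]
knob ((0.48549187183380127, -0.2544310390949249), (0.027634959667921066, 0.02784760110080242), 7.181973457336426) [ 0.4717492  -0.26997306  0.07208087] [ 0.49953313 -0.23888901  0.10785246]
```

View pics/jigedge.png

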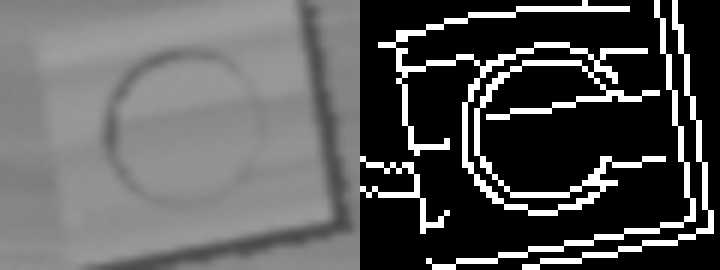

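Run:
```python
from h import *
print("pocket top img",plane("top",[[215.75,230.75],[216.3,231.3]],.022))
# radial edge (darkest) fit of the pocket in both views on the z=.022 plane
for n,c0 in (("top",(.5745,.2045)),("side",(.5745,.2045))):
    g=cv2.GaussianBlur(cv2.cvtColor(np.load(f"pics/{n}0.npz")["im"],cv2.COLOR_RGB2GRAY).astype(np.float32),(0,0),.7)
    c=np.array(c0)
    th=np.radians(np.arange(0,360,4)); rr=np.arange(.029,.041,.0004); pts=[]
    for t in th:
        X=np.c_[c[0]+rr*np.cos(t),c[1]+rr*np.sin(t),np.full(len(rr),.022)]
        uv=proj(n,X).astype(np.float32); v=cv2.remap(g,uv[:,0][None],uv[:,1][None],cv2.INTER_LINEAR)[0]
        k=v.argmin()
        if 0<k<len(rr)-1 and np.median(v)-v[k]>4: pts.append(X[k,:2])
    pts=np.float32(pts); A=np.c_[2*pts,np.ones(len(pts))]; s=np.linalg.lstsq(A,(pts**2).sum(1),rcond=None)[0]
    print(n,len(pts),"circle",s[:2],np.sqrt(s[2]+s[:2]@s[:2]))
    ang=np.degrees(np.arctan2(pts[:,1]-s[1],pts[:,0]-s[0])); print(np.sort(ang.round()))
    # jig outline rect
    z=np.load(f"pics/{n}0.npz");P=cloud(n,z["d"])
z=np.load("pics/top0.npz"); print(proj("top",[[.574,.2045,.022],[.6166,.0022,.006],[.4857,-.257,.104]]),proj("side",[[.574,.2045,.022],[.6166,.0022,.006],[.4857,-.257,.09]]))
s=cv2.imread("pics/side0.png");
th=np.linspace(0,2*np.pi,60)
big=cv2.resize(s,None,fx=3,fy=3,interpolation=cv2.INTER_CUBIC)
for c,R,zz in (((.574,.2045),.0345,.022),((.6166,.0022),.032,.006),((.6166,.0022),.018,.032)):
    uv=proj("side",np.c_[c[0]+R*np.cos(th),c[1]+R*np.sin(th),np.full(60,zz)])
    for p in uv: cv2.circle(big,tuple(int(x) for x in (p*3+1)),1,(0,0,255),-1)
big2=big[700:1080,500:950]; cv2.imwrite("pics/ov_s.png",big2)
```

```text
pocket top img [[0.5741578  0.20260784 0.022     ]
 [0.57264394 0.20105706 0.022     ]]
top 46 circle [0.57355526 0.2033759 ] 0.03461391322270587
[-34. -26. -22. -18. -14. -10.  -6.  -2.   2.   6.  10.  14.  17.  21.
  25.  29.  33.  37.  40.  44.  48.  52.  56.  60.  63.  67.  71.  75.
  79.  83.  86.  90.  94.  98. 102. 106. 110. 114. 118. 122. 126. 130.
 134. 138. 142. 162.]
side 68 circle [0.57194048 0.20397111] 0.034033909802354
[-159. -155. -151. -146. -142. -138. -134. -129. -125. -121. -117. -113.
 -108. -104. -100.  -96.  -92.  -88.  -84.  -80.  -76.  -72.  -68.  -64.
  -60.  -56.  -52.  -48.  -44.  -40.  -37.  -33.  -29.  -25.  -21.  -18.
  -14.  -10.   -7.   -3.    1.    5.    8.   12.   16.   19.   23.   27.
   30.   34.   38.   42.   45.   49.   53.   57.   61.   64.   68.   72.
   76.   80.   84.   88.   91.   95.  158.  170.]
[[215.05194116 230.8065562 ]
 [290.23800221 216.74627786]
 [390.75393506 259.69301017]] [[225.42452174 323.08828021]
 [273.76634431 265.67291887]
 [383.56498163 199.57964192]]
```

View pics/ov_s.png

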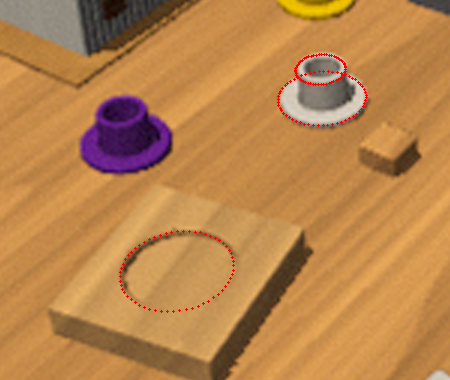

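Run:
```python
from h import *
print(r.tip_extent)
q=down(0.0); q2=down(np.pi)
print(r.solve_ik([.616,.002,.2],q),r.solve_ik([.616,.002,.2],q2))
best=q if abs(r.solve_ik([.616,.002,.2],q)[5])<abs(r.solve_ik([.616,.002,.2],q2)[5]) else q2
r.reach([.616,.0022,.22],best); command_gripper(.062,30)
print(r.tip_extent, r.read_state()["time_s"])
r.move_straight([.616,.0022,.075],speed=.2)
print(r.move_straight([.616,.0022,.037],speed=.06,max_force=8), r.read_state()["eef_pos"],r.read_state()["contact_force"])
for n in ("top","side"):
    im,_=optics.get_image(n); p=proj(n,[.616,.002,.04])[0].astype(int)
    cv2.imwrite(f"pics/{n}1.png",cv2.resize(im[p[1]-60:p[1]+60,p[0]-80:p[0]+80,::-1],None,fx=4,fy=4,interpolation=cv2.INTER_CUBIC))
s=r.read_state();print(s["time_s"],s["joint_positions"])
```

```text
0.025
[-1.21098765e-01  5.53770783e-01  1.34107408e+00 -4.44089210e-16
  1.24674779e+00  1.44969756e+00] [-1.21098765e-01  5.53770783e-01  1.34107408e+00 -4.44089210e-16
  1.24674779e+00 -1.69189509e+00]
0.025 2.9083
False [0.61618827 0.00220455 0.03706558] [1.10572744 0.12718575 0.4823967 ]
4.6667 [-1.20755805e-01  7.39949338e-01  1.49586119e+00 -1.27310728e-05
  9.04943234e-01  1.45006559e+00]
```

View pics/side1.png

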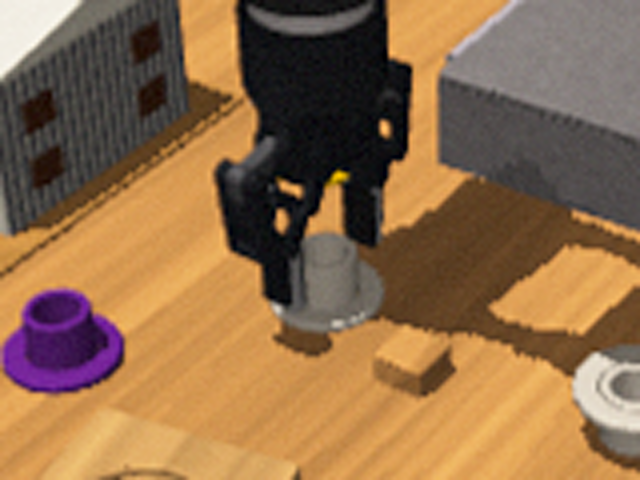

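View pics/top1.png

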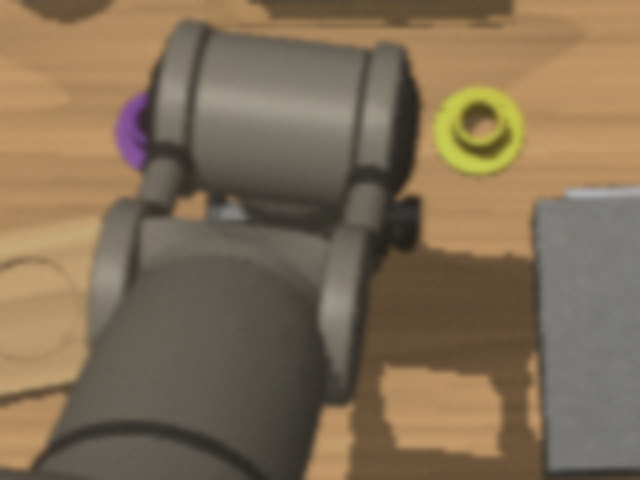

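The side view shows the open fingers on either side of the white ring's collar at (330,270), with the tips just above the flange. I'll grip it, lift it and carry it over the pocket.

Run:
```python
from h import *
command_gripper(.02,30); s=r.read_state(); print(s["grip_width"],s["contact_force"],s["eef_pos"])
r.move_straight([.616,.0022,.11],speed=.15); s=r.read_state(); print(s["grip_width"],s["contact_force"])
r.move_straight([.573,.2037,.11],speed=.2)
r.move_straight([.573,.2037,.068],speed=.1)
r.hold(.1); s=r.read_state();print(s["eef_pos"],s["contact_force"],s["time_s"],s["grip_width"])
for n in ("top","side"):
    im,d=optics.get_image(n); np.savez(f"pics/{n}2.npz",im=im,d=d); p=proj(n,[.573,.204,.04])[0].astype(int)
    cv2.imwrite(f"pics/{n}2.png",cv2.resize(im[p[1]-50:p[1]+50,p[0]-65:p[0]+65,::-1],None,fx=5,fy=5,interpolation=cv2.INTER_CUBIC))
```

```text
0.03503673350157174 [-0.55803561  0.36894625  4.17136809] [0.61629439 0.00217375 0.03758523]
0.03516018696589639 [ 0.31428166  0.3325765  -0.01960873]
[0.57362527 0.20365875 0.06881223] [-0.2459866   0.35060149 -0.44257322] 7.5083 0.03504422632776331
```

View pics/side2.png

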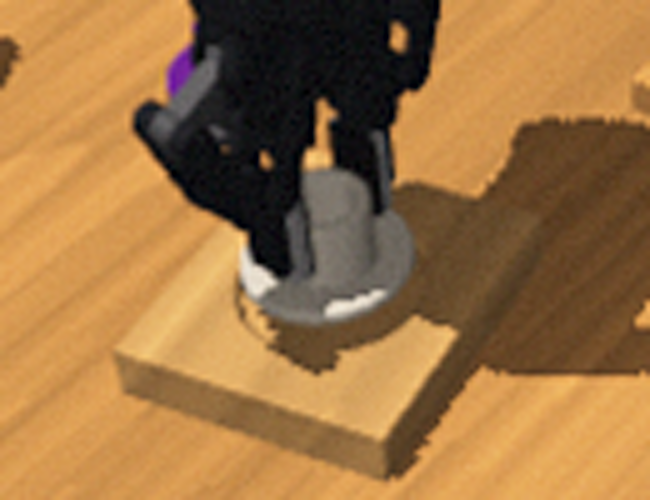

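Run:
```python
from h import *
hit=r.move_straight([.573,.2037,.0525],speed=.03,max_force=8); r.hold(.15)
s=r.read_state();print(hit,s["eef_pos"],s["contact_force"],s["torque"],s["time_s"],s["grip_width"])
for n in ("side",):
    im,d=optics.get_image(n); p=proj(n,[.573,.204,.03])[0].astype(int)
    cv2.imwrite(f"pics/{n}3.png",cv2.resize(im[p[1]-50:p[1]+50,p[0]-65:p[0]+65,::-1],None,fx=5,fy=5,interpolation=cv2.INTER_CUBIC))
```

```text
True [0.57277059 0.20367567 0.05359589] [-1.35059527 -0.39394295  5.4004172 ] [-0.03782301  0.10578481  0.03735481] 8.25 0.03473077441727343
```

View pics/side3.png

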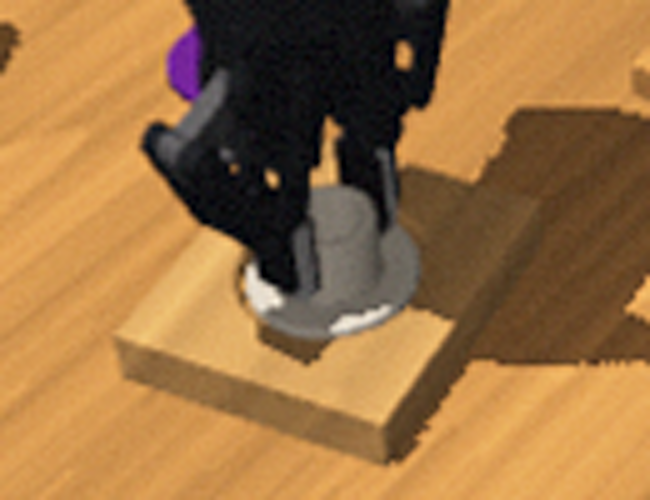

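The TCP stopped at z = 53.6 mm, which matches a seated ring. I'll release it, move to a point above the knob and check there.

```bash
python3 - <<'E'
from h import *
command_gripper(.06,30)
r.move_straight([.573,.2037,.12],speed=.15)
y=np.radians(2.4); qa,qb=down(y),down(y+np.pi)
k=[.4857,-.257,.2]
sa,sb=r.solve_ik(k,qa),r.solve_ik(k,qb); print(sa[5],sb[5])
q=qa if abs(sa[5])<abs(sb[5]) else qb
command_gripper(.04,30)
r.reach(k,q)
s=r.read_state();print(s["time_s"],s["eef_pos"],s["grip_width"])
for n,X in (("side",[.573,.204,.03]),("top",[.573,.204,.03])):
    im,d=optics.get_image(n); np.savez(f"pics/{n}4.npz",im=im,d=d);p=proj(n,X)[0].astype(int)
    cv2.imwrite(f"pics/{n}4.png",cv2.resize(im[p[1]-50:p[1]+50,p[0]-65:p[0]+65,::-1],None,fx=4,fy=4,interpolation=cv2.INTER_CUBIC))
    P=cloud(n,d); m=(np.hypot(P[...,0]-.573,P[...,1]-.204)<.02)&(P[...,2]>.04)&(P[...,2]<.06); print(n,m.sum(),np.median(P[m],0), P[m].max(0))
    m=(abs(np.hypot(P[...,0]-.573,P[...,1]-.204)-.027)<.003)&(P[...,2]<.04); print(" flange z",np.median(P[m][:,2]))
cv2.imwrite("pics/s4full.png",optics.get_image("side")[0][:,:,::-1])
E
python3 -c "
import cv2,numpy as np
a=cv2.imread('pics/side4.png');b=cv2.imread('pics/top4.png');cv2.imwrite('pics/c4.png',cv2.resize(np.hstack([a,b]),(800,308)))"
```

```text
0.9027401702667603 -2.238852483323033
11.325 [ 0.48606994 -0.25613719  0.19978039] 0.040185479529874606
side 216 [0.57201481 0.20513936 0.04756771] [0.59066372 0.22189493 0.05220428]
 flange z 0.023406707628209567
top 81 [0.57355504 0.20472007 0.04779108] [0.59103361 0.22313414 0.05270149]
 flange z 0.021681320235023893
```

View pics/c4.png

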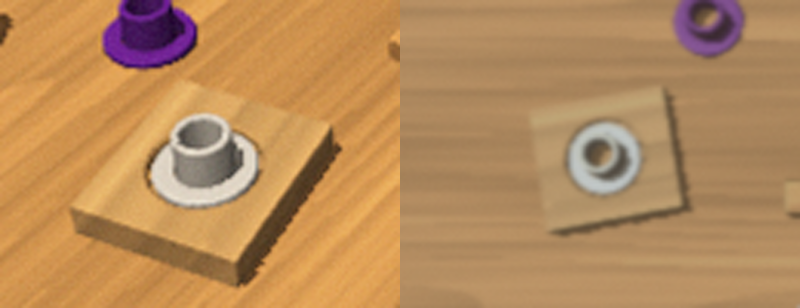

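View pics/s4full.png

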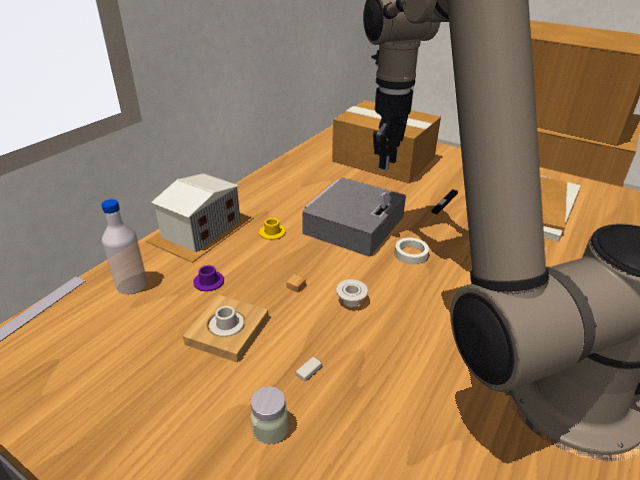

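Both views show the ring flush in the pocket: flange about 22 to 23 mm up, collar top about 48 mm, no tilt. Next is the knob. First I'll check whether the arm can follow the lid's arc with the tool tilting along with it.

```bash
cat >> h.py <<'E'
from scipy.spatial.transform import Rotation as Rn
YAW=np.radians(2.4); CX=np.array([np.cos(YAW),np.sin(YAW),0]); CY=np.array([-np.sin(YAW),np.cos(YAW),0])
Q0=down(YAW)
K0=np.array([.4860,-.2570,.090])      # knob shut, catch -0.014
def lidpose(a,c,frac=1.0,K=None,off=.008):
    """TCP pose holding knob (grasp point `off` ahead of TCP, at knob centre) at lid angle a, catch shift c from start"""
    K=K0 if K is None else K
    H=K+.158*CX-[0,0,.030]
    k=K-H
    rot=Rn.from_rotvec(CY*a)
    p=H+rot.apply(k)+CY*c
    # offset TCP along tool axis
    q=(Rn.from_rotvec(CY*a*frac)*Rn.from_quat(Q0))
    return p-q.apply([0,0,1])*off, q.as_quat()
E
python3 - <<'E'
from h import *
for f in (0,.5,1):
  for c in (0,.028):
    print(f,c,[ (None if (s:=r.solve_ik(*lidpose(np.radians(a),c,f))) is None else s.round(2).tolist()) for a in (0,15,30,45)])
print(lidpose(np.radians(45),0,1), r.read_state()["joint_positions"].round(3))
E
```

```text
0 0 [[-0.63, 0.56, 1.66, -0.0, 0.93, 0.9], [-0.61, 0.53, 1.58, -0.0, 1.03, 0.92], [-0.59, 0.52, 1.48, -0.0, 1.14, 0.94], [-0.56, 0.54, 1.36, -0.0, 1.24, 0.97]]
0 0.028 [[-0.58, 0.54, 1.69, -0.0, 0.91, 0.94], [-0.57, 0.5, 1.62, -0.0, 1.02, 0.96], [-0.55, 0.5, 1.52, -0.0, 1.12, 0.98], [-0.52, 0.52, 1.4, -0.0, 1.22, 1.01]]
0.5 0 [[-0.63, 0.56, 1.66, -0.0, 0.93, 0.9], [-0.57, 0.58, 1.48, -0.08, 1.18, 0.99], [-0.52, 0.65, 1.28, -0.14, 1.44, 1.05], [-0.47, 0.75, 1.03, -0.19, 1.7, 1.07]]
0.5 0.028 [[-0.58, 0.54, 1.69, -0.0, 0.91, 0.94], [-0.53, 0.56, 1.52, -0.08, 1.17, 1.03], [-0.48, 0.63, 1.32, -0.13, 1.43, 1.08], [-0.43, 0.73, 1.07, -0.18, 1.69, 1.11]]
1 0 [[-0.63, 0.56, 1.66, -0.0, 0.93, 0.9], [-0.54, 0.65, 1.38, -0.15, 1.33, 1.04], [-0.46, 0.8, 1.07, -0.25, 1.74, 1.08], [-0.41, 1.0, 0.69, -0.37, 2.15, 1.03]]
1 0.028 [[-0.58, 0.54, 1.69, -0.0, 0.91, 0.94], [-0.5, 0.63, 1.42, -0.14, 1.32, 1.08], [-0.43, 0.78, 1.11, -0.23, 1.72, 1.12], [-0.37, 0.98, 0.74, -0.35, 2.13, 1.08]]
(array([ 0.55908302, -0.25393691,  0.19859293]), array([ 0.92367691,  0.01934827, -0.3825995 ,  0.00801432])) [-0.625  0.437  1.542  0.     1.163  0.903]
```

Run:
```python
from h import *
p,q=lidpose(0,0)
hit=r.move_straight(p+[0,0,.04],q,speed=.1)
hit=r.move_straight(p,q,speed=.06,max_force=8)
s=r.read_state();print(hit,s["eef_pos"],p,s["contact_force"],s["time_s"])
for n in ("side",):
    im,d=optics.get_image(n); c=proj(n,K0)[0].astype(int)
    cv2.imwrite(f"pics/{n}5.png",cv2.resize(im[c[1]-50:c[1]+50,c[0]-65:c[0]+65,::-1],None,fx=5,fy=5,interpolation=cv2.INTER_CUBIC))
```

```text
False [ 0.48615746 -0.25710089  0.09811424] [ 0.486 -0.257  0.098] [-0.15258352 -0.63072492  0.2620592 ] 13.0583
```

View pics/side5.png

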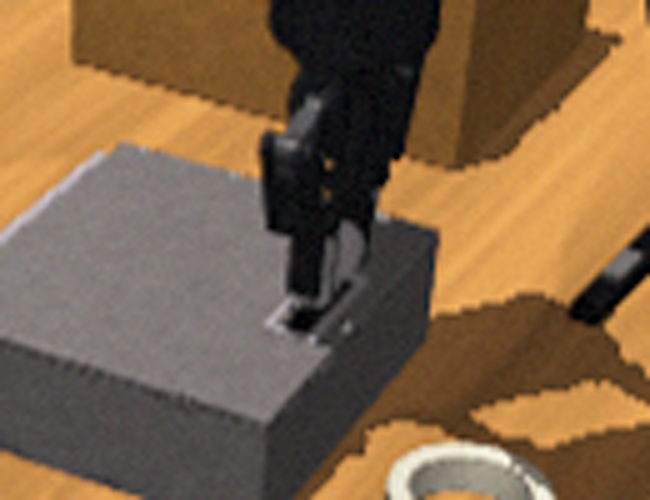

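The fingers are on both sides of the knob, at about (345,250). I'll grip it and tug.

Run:
```python
from h import *
command_gripper(.004,60); r.hold(.1); s=r.read_state(); print("grip",s["grip_width"],s["contact_force"],s["eef_pos"])
p,q=lidpose(np.radians(4),0)
hit=r.move_straight(p,q,speed=.02,max_force=14)
s=r.read_state();print(hit,s["eef_pos"],p,s["contact_force"],s["time_s"],s["grip_width"])
r.hold(.1);s=r.read_state();print(s["eef_pos"],s["contact_force"])
```

```text
grip 0.013091345380776958 [ 0.07752023 -1.30373628  2.54853351] [ 0.48620251 -0.257298    0.09842336]
False [ 0.48909858 -0.25683026  0.10863699] [ 0.48903296 -0.25687288  0.10892896] [ 1.23829717 -2.4480858  -1.97690052] 14.275 0.012742873225781841
[ 0.48908214 -0.25683064  0.10874035] [ 1.90816876 -3.09990822 -2.67651006]
```

The lid rose 10 mm at only about 3 to 5 N, with no dead stop, so it isn't caught. I'll lift a bit more and look.

Run:
```python
from h import *
for a in (8,12):
    p,q=lidpose(np.radians(a),0)
    hit=r.move_straight(p,q,speed=.05,max_force=25)
    s=r.read_state();print(a,hit,s["eef_pos"],p,s["contact_force"],s["torque"].round(2),s["time_s"],s["grip_width"])
im,d=optics.get_image("side"); c=proj("side",K0)[0].astype(int)
cv2.imwrite("pics/side6.png",cv2.resize(im[c[1]-60:c[1]+60,c[0]-80:c[0]+80,::-1],None,fx=5,fy=5,interpolation=cv2.INTER_CUBIC))
```

```text
8 False [ 0.49281144 -0.25654169  0.11916249] [ 0.49282024 -0.25671415  0.11961954] [ 1.52579816 -2.51948867 -2.78591238] [-0.28 -0.51 -0.08] 14.75 0.012882937950534365
12 False [ 0.49720867 -0.25637483  0.12940123] [ 0.49734336 -0.25652457  0.13001966] [ 1.13702485 -1.05873351 -2.73482088] [-0.16 -0.7   0.02] 15.125 0.013072466977581479
```

View pics/side6.png

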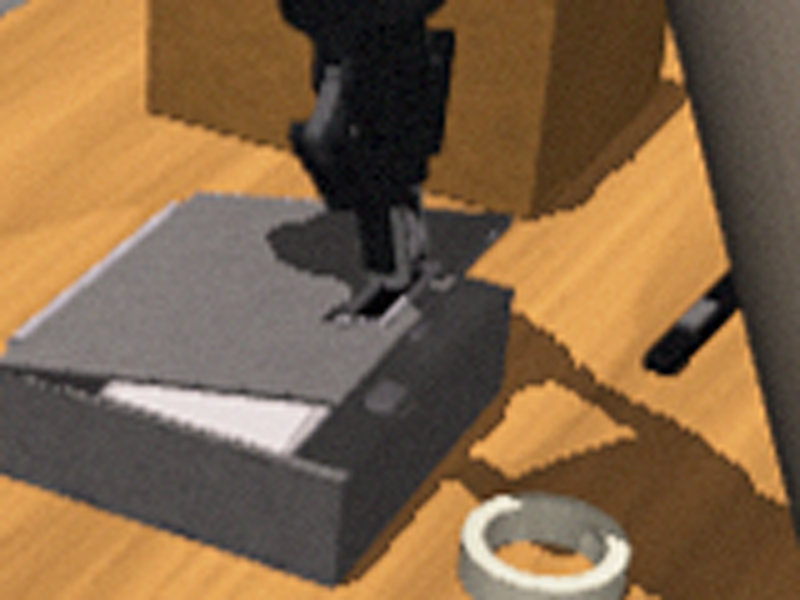

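The lid edge has lifted with the knob and a white pane shows at (220,410), so the lid is free and the catch can stay where it is. I'll go on to 45°.

Run:
```python
from h import *
for a in (18,24,30,35,40,45):
    p,q=lidpose(np.radians(a),0)
    hit=r.move_straight(p,q,speed=.05,max_force=25)
    s=r.read_state();print(a,hit,(s["eef_pos"]-p).round(4),s["contact_force"].round(1),s["torque"].round(2),s["time_s"],round(s["grip_width"],4))
    if hit: break
r.hold(.3); s=r.read_state();print(s["eef_pos"],s["contact_force"],s["time_s"])
for n in ("side","top"):
    im,d=optics.get_image(n); np.savez(f"pics/{n}7.npz",im=im,d=d); cv2.imwrite(f"pics/{n}7.png",im[:,:,::-1])
P=cloud("side",np.load("pics/side7.npz")["d"])
# lid plane: points in case footprint, beyond z .075, within y range left part
rel=P-(K0+.158*CX-[0,0,.03]); x=rel@CX; y=rel@CY; z=rel[...,2]
m=(x<-.02)&(x>-.19)&(y>.03)&(y<.11)&(z>.02)&(z<.2)
A=np.c_[x[m],np.ones(m.sum())]; k=np.linalg.lstsq(A,z[m],rcond=None)[0]; print(m.sum(),"lid angle",np.degrees(np.arctan(-k[0])),k)
```

```text
18 False [-0.0002  0.0001 -0.0006] [ 1.6 -0.4 -3.8] [-0.12 -0.72  0.06] 15.6667 0.0126
24 False [-0.0003  0.0001 -0.0005] [ 0.7 -0.4 -4.8] [-0.02 -0.83 -0.04] 16.1583 0.0132
30 False [-0.0003  0.0001 -0.0004] [ 0.2  0.4 -4.3] [ 0.01 -0.88 -0.13] 16.65 0.0132
35 False [-0.0003  0.     -0.0003] [-0.1 -0.1 -3.4] [ 0.14 -0.83 -0.11] 17.0833 0.0127
40 False [-0.0003 -0.0001 -0.0002] [-1.2  0.2 -3.2] [ 0.15 -0.73 -0.17] 17.5167 0.0128
45 False [-0.0002 -0.0002 -0.0001] [-2.2 -0.1 -3.2] [ 0.03 -0.76 -0.08] 17.95 0.0131
[ 0.55900656 -0.25412416  0.19866221] [-0.67698928 -1.14395531 -5.99304556] 18.25
610 lid angle -16.788004369174043 [0.30168937 0.16080438]
```

View pics/side7.png

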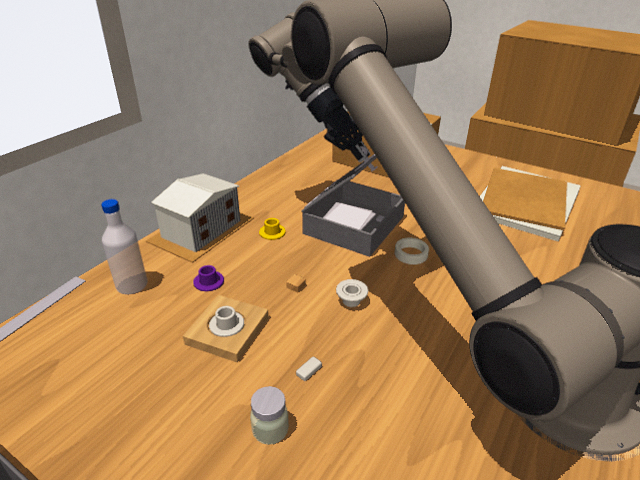

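View pics/top7.png

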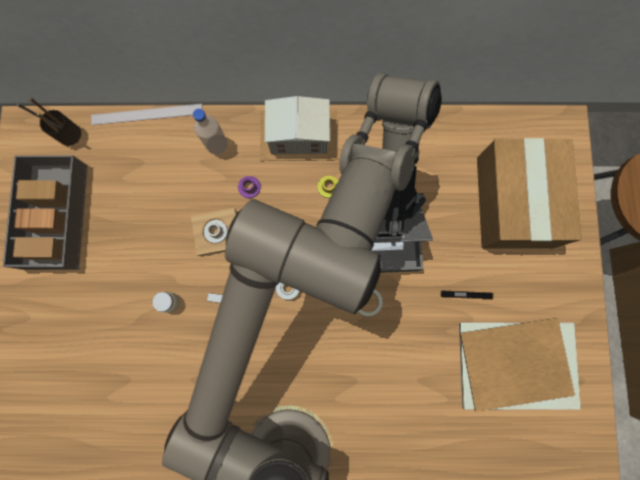

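The side view shows the lid held up, its edge running from about (305,205) to (373,157), with a pane exposed at (350,215). I'll check the angle numerically before handing in.

Run:
```python
from h import *
H=K0+.158*CX-[0,0,.03]+.014*CY
for a in (40,45,50):
    rot=Rn.from_rotvec(CY*np.radians(a))
    print(a,proj("side",[H+rot.apply(-.18*CX+.1*CY+[0,0,.006]),H+.1*CY]).round(1).tolist())
for n in ("top","side"):
    P=cloud(n,np.load(f"pics/{n}7.npz")["d"]); rel=P-H; x=rel@CX;y=rel@CY;z=rel[...,2]
    m=(x<-.02)&(x>-.14)&(y>-.098)&(y<-.06)&(z>.02)&(z<.16)&(abs(z+x)<.03)
    if m.sum()>20: k=np.polyfit(x[m],z[m],1); print(n,m.sum(),np.degrees(np.arctan(-k[0])),k)
im=cv2.imread("pics/side7.png"); cv2.imwrite("pics/side7c.png",cv2.resize(im[130:260,280:420],None,fx=5,fy=4.6,interpolation=cv2.INTER_CUBIC))
```

```text
40 [[354.3, 182.6], [300.9, 213.9]]
45 [[349.9, 176.6], [300.9, 213.9]]
50 [[345.1, 170.8], [300.9, 213.9]]
top 426 44.25806454089389 [-0.97443123  0.00957734]
side 22 44.508939253903335 [-0.983004    0.01192786]
```

View pics/side7c.png

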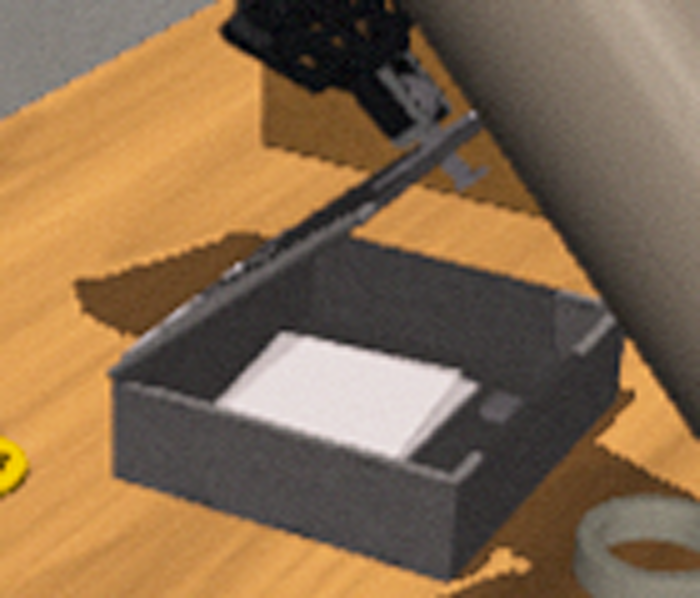

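Run:
```python
from h import *
r.hold(.5); s=r.read_state(); print(s["eef_pos"],s["contact_force"],abs(s["dq"]).max(),s["grip_width"],s["time_s"])
r.finish_job()
```

```text
[ 0.55906498 -0.25407811  0.19864047] [-1.18563503 -1.80163184 -3.88949017] 0.0025014943578413507 0.013012988794416482 18.85
the job is handed in; nothing more can be done
```

I seated the white collar-up ring in the jig and let go of it. The case lid is open to about 45° and the arm is still holding it. I handed the job in at 18.9 s.

- **Ring:** Both cameras show it flush and level in the pocket: flange about 22–23 mm above the table, collar top about 48 mm, which matches a fully seated ring.
- **Lid:** When I tugged the knob, the lid rose 10 mm at about 3–5 N with no dead stop. It wasn't caught, so I didn't slide the knob.
- **Angle:** The lid measures 44.3° in the top view and 44.5° in the side view. My first fit gave a meaningless angle because it took in points that were not on the lid, so I repeated it on the lid alone.
- **Hold:** The arm was still in the last check, with the knob gripped at 13 mm opening and about 4 N of load.
- **Other objects:** I didn't touch the other ring or the small things. In the last pictures they look unmoved, though the arm hides some of them from above.

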